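# Hang a second template on a sprung hook

### The arm

A 6-joint arm with a two-finger parallel gripper is mounted at the origin on a cart in front of the work surface, level with it; the furniture and walls round the work are solid. World frame = base frame: x ahead of the robot, y to its left, z up, the work surface at z = 0. Lengths are in m, angles in rad, forces in N, time in s.
With the tool pointing down it reaches from about 0.3 to 0.775 m from the base axis. Payload 14.6 kg.
Tool frame: the origin (TCP) lies midway between the tips of the shut fingers; the grasp point (between the pads) lies 19 mm behind it (ctrl.pinch_z is the distance from the TCP to the grasp point, in m); z points along the fingers, y is the line along which they close (so a half turn about z gives the same grasp; the last joint's range is limited). The gripper opens to 94 mm and grips with 3 to 60 N. Pads are 16 mm wide; open, the fingers measure 119 mm over their backs; the gripper's body (75 mm by 177 mm) begins 78 mm behind the grasp point.
Start: joints at [-1.369, 0.3, 1.521, -0, 1.321, -0.067], TCP at [0.146, -0.53, 0.17] pointing down, gripper open.
Joint ranges: [-3.03, 3.03], [-0.79, 2.21], [0.23, 2.52], [-1.04, 4.18], [0, 3.07], [-2.55, 2.55]. Speed limits (rad/s): [2.22, 2.22, 2.57, 3.14, 3.14, 3.14].

### API

Orientations are given as [roll, pitch, yaw] about the fixed x, y, z axes, in that order (R = Rz(yaw) Ry(pitch) Rx(roll)).
In Python, from station import ctrl gives the robot as it stands.
- The arm moves only by the tool jog_arm, never from a script. Its argument "motion" is a list of rows, each a list of 7 numbers: the shift along the tool's x, y, z in m, then the turn, a rotation vector about the tool's x, y, z in rad, then the opening, from -1 (shut) to 1 (fully open). In form: [[tx, ty, tz, rx, ry, rz, gripper], ...]. A call has 1 to 5 rows; each row shifts and turns the commanded pose from where the row before left it, along the tool's axes as they then stand; what a row does not reach is not made up. A row lasts 1/10 s, in which the tool goes at most 50 mm and 8.59 degrees, less where a joint would pass 70% of its speed; a pose out of reach is approached as far as the arm can. A call is refused whole if a number of a shift passes 0.05 or a number of a turn 0.15, either way. A call with a gripper value outside its range is refused whole. The fingers move at their own pace and stop on an object; "squeeze" is the grip in N (left out, the last holds). Time passes only in rows, so rows that do not move let the fingers close. It gives the time, the measured TCP pose, the force, the opening and the grip force at its end, in the units of the state.
- ctrl.get_obs(): the state, without advancing time (a new reading comes with each control period).
- ctrl.camera(name): name is "side" or "top" or "wrist"; returns the picture (480x640x3 uint8, red, green, blue); there is no depth.
- ctrl.camera_model(name): a dict with "intrinsics" (3x3 intrinsics, pixels), "rvec" (rotation vector, rad) and "tvec" (3), from world to camera coordinates, as OpenCV has them. Camera axes: x right, y down, z forward; pixel columns grow to the right and rows downward; lengths in m; the calibration is good to about 2 mm. A picture is of the moment at which its call begins: read the wrist's pose just before it. camera_model takes no time and is no camera call; for the wrist camera it gives the pose at the moment of the call.
- ctrl.hand_in(): hands the job in; it is judged then, once.
The state is a dict: "time_s": time; "qpos": joint angles; "joint_vel": joint speeds; "tau": joint torques, N m; "ee_pos": TCP position; "eef_rot": TCP orientation; "force": force on the tool from outside, world axes, zero at the start; "moment": the same for the moment, N m; "grip_width": finger opening in m; "grip_force": force on a finger pad.
Only numpy, scipy, OpenCV 4.12 (cv2) and the standard library are available. Lean on these libraries where they do the work, as an engineer would, in place of code of your own. Each camera call takes 0.05 s, during which the arm holds its last target. There are 200 camera calls.

### The job

A short plywood template already hangs on the sprung hook. Draw the tall plywood template straight up out of its wooden block and hang it on the same hook, in front of the short one: pass its hole over the hook's turned-up end, press the short template gently back against the spring with it until there is room behind the turned-up end, lower it until it rests on the bar, and only then let go. The short template must stay on the hook; do not ram anything or force the spring to its stop, and leave the other things where they are.

Things in the scene. Friction and masses are not known exactly. Their poses are not given: they have to be found in the camera images.
- foot_mid (a point): fixed steel hook stand: point mid-top of its grey foot (120x80x12 mm), z up. An upright in the foot's slot carries a level round bar, 8 mm thick, axis 150 mm above the worktop, running along the stand's -x at y = 0. The bar's free end is turned straight up: this lip, 8 mm thick, tops out 164 mm above the worktop. A sprung ring (keeper) on the bar clamps what hangs there against the lip
- lip (a point): nominal top centre of the lip (75 mm from the foot's mid along -x, z 164 mm; x runs from lip to post). The upright is clamped anywhere up to 15 mm to either side of nominal along x, an offset this reading does NOT include: find it by touch or sight. y and z are true. The short template's front face rests on the lip's inner side, so 4 mm beyond the true lip axis
- keeper (a joint): travel of the keeper ring (36 mm wide) from its start place, m: grows away from the lip, hard stop at 0.0125. Its spring pushes 2.4 N at 0 plus 200 N/m. At the start it clamps the short plywood template (8 mm thick, 44-48 wide, 88 tall, round below, top edge 12 mm above the bar's top, hung square, not measured). With the tall one clamped too it reads 0.008
- tall_eye (a point): mid-point of the roof (upper edge) of the hanging hole in the tall plywood template: 8 mm thick (x), 44 mm wide (y), 72 mm over two round ears below the hole, 172 mm tall (z). The hole is 20 mm wide and 26 high, its top corners bevelled 5 mm. This point is 86 mm above the template's flat lower end; the bridge above it is 12 mm high and 44 wide, then rises the handle
- tall_grip (a point): middle of the tall template's straight handle, 50 mm above tall_eye, same axes: 34 mm wide (y), 8 mm thick (x), free from 38 mm below to 36 mm above this point; grasp it across its 34 mm width. The template weighs about 100 g
- tall_template: the tall template itself: origin in the middle of its flat lower end, axes as tall_eye. Pressed against the short one it rubs with up to about 5 N when lowered, which is not yet the bar; fully down, the hole's roof is at the bar's top, 154 mm above the worktop
- rack: fixed wooden block, 60 (x) x 100 (y) x 40 mm (z), origin mid-underside. The tall template stands upright in its slot (10 mm wide in x, 50 long in y, floor 10 mm above the worktop), its thickness along the block's x; it draws out straight up
- jar: bystander: clear jar with a white lid, 92 mm across, 138 mm tall; origin in the middle of its underside
- spice: bystander: small spice jar with a green cap, 44 mm across, 99 mm tall; origin in the middle of its underside
- tin: bystander: food tin, 58 mm across, 72 mm tall; origin in the middle of its underside
- pot: bystander: small pot with a white screw lid, 40 mm across, 38 mm tall; origin in the middle of its underside
- pliers: bystander: pliers with black grips lying flat, 45 x 137 x 10 mm; origin in the middle of its underside
- spool: bystander: spool of solder wire, 48 mm across, 22 mm high; origin in the middle of its underside
- tape: bystander: roll of masking tape lying flat, 96 mm across, 25 mm high; origin in the middle of its underside

How it is judged:
On the way, in this order (a step that is already met when the one before it is completed fails the run):
1. the tall template is drawn up out of its block (height (world z) of tall_eye above 0.145 m), for 0.1 s.
2. with the hole of the tall template over the hook's end, keeper and short template are pressed back by more than a template's thickness (value of joint keeper above 0.008 m and y of tall_eye in the frame of foot_mid between -0.008 and 0.008 m and z of tall_eye in the frame of foot_mid between 0.138 and 0.173 m), for 0.1 s.
3. the tall template rests on the bar while still held (contact force between the fingers and tall_template above 1 N and contact force between tall_template and upright above 0.3 N and x of tall_eye in the frame of foot_mid between -0.085 and -0.049 m and y of tall_eye in the frame of foot_mid between -0.008 and 0.008 m and z of tall_eye in the frame of foot_mid between 0.138 and 0.1455 m), for 0.1 s.
At the end, for the whole second after the job is handed in: The tall template hangs still, upright and square (within 0.15 rad) on the bar, its hole's roof at bar height within 4 mm and within 8 mm of the bar's line, clamped against the lip; the short one is still behind it, so that the keeper stands 6.5 to 9.5 mm back (x of tall_eye in the frame of foot_mid between -0.085 and -0.049 m and y of tall_eye in the frame of foot_mid between -0.008 and 0.008 m and z of tall_eye in the frame of foot_mid between 0.138 and 0.1455 m and value of joint keeper between 0.0065 and 0.0095 m and contact force between tall_template and upright above 0.5 N and angle between tall_template's own z axis and vertical below 0.15 rad and angle between the x axis of tall_template and the x axis of foot_mid, either way round below 0.15 rad and linear speed of tall_template below 0.02 m/s and velocity of joint keeper below 0.01 m/s); the robot touches nothing.
It fails at once if while the tall template is held, the stand's upright (post, bar, lip, keeper) is pressed or struck with more than 20 N (contact force between the fingers and tall_template above 1 N and contact force between upright and anything else above 20 N).
It fails at once if the keeper is forced to its stop (value of joint keeper above 0.0124 m).
It fails at once if the short template comes off the hook (value of joint keeper below -0.0015 m).
It fails at once if a bystander is shoved by more than 30 mm (distance of any of jar, spice, tin, pot, pliers, spool, tape from where it was at the start of the episode above 0.03 m).
It also fails if it takes over 61 s, if anything falls off the work surface, if the arm or the gripper's body presses on something with over 40 N, if the wrist force passes 120 N, or if a joint passes its speed limit or range.

## Working session

There is one attempt and no reset: what is moved stays moved. The work goes in short steps, Python scripts to look and compute and a tool call to move; the robot and the scene stay as the last step left them, time stands still between calls to the robot, and variables do not carry over. Pictures are saved under pics/ and viewed, at most 10 in all, crops included, and the job is handed in when it is done.

Besides the shell and the picture viewer there is one more tool, called after "Emit:" by a JSON object that holds its "method" and its "body", one argument or row to a line. jog_arm: Moves the arm, as the interface text tells. Its arguments: {"type":"object","properties":{"motion":{"type":"array"},"squeeze":{"type":"number"}},"required":["motion"]}

```bash
mkdir -p pics; python3 - <<'E'
from station import ctrl
import cv2
for n in("side","top"):
    cv2.imwrite(f"pics/{n}0.png",ctrl.camera(n)[:,:,::-1])
    m=ctrl.camera_model(n);print(n,m)
o=ctrl.get_obs();print(o)
E
```

```text
side {'intrinsics': array([[464.42207026,   0.        , 317.88806796],
       [  0.        , 464.42207026, 235.44701937],
       [  0.        ,   0.        ,   1.        ]]), 'rvec': array([ 2.58953774,  0.24054203, -0.07286481]), 'tvec': array([-0.51485519,  0.01976962,  0.96263585])}
top {'intrinsics': array([[459.27374602,   0.        , 313.4339239 ],
       [  0.        , 459.27374602, 241.96374328],
       [  0.        ,   0.        ,   1.        ]]), 'rvec': array([ 2.15828719, -2.1272001 ,  0.09186163]), 'tvec': array([0.06330705, 0.5302661 , 1.03944715])}
{'time_s': 0.1, 'qpos': array([-1.36859396e+00,  3.00444770e-01,  1.52152044e+00, -4.58076335e-07,
        1.32071409e+00, -6.66358865e-02]), 'joint_vel': array([ 3.34570506e-05, -1.48387840e-03, -1.91264859e-03,  1.91330283e-04,
       -8.07139136e-04, -1.17816391e-03]), 'tau': array([ 1.75032539e-03, -5.32638001e+01, -3.53281438e+01,  7.09602982e-02,
        2.34677747e-02, -6.29976080e-05]), 'ee_pos': array([ 0.14600808, -0.52997545,  0.16922645]), 'eef_rot': array([-3.14050838e+00, -7.19136417e-05,  2.68838329e-01]), 'force': array([ 1.0446473 ,  0.14101149, -0.19857126]), 'moment': array([0.01920389, 0.04496066, 0.03710693]), 'grip_force': 0.0, 'grip_width': 0.0937442599625877}
```

View pics/side0.png

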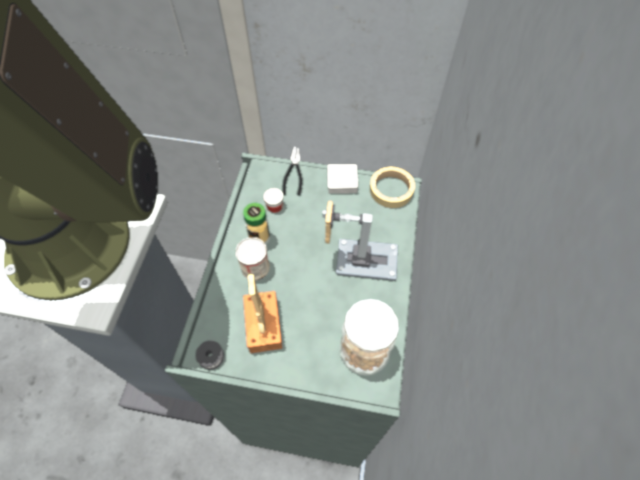

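View pics/top0.png

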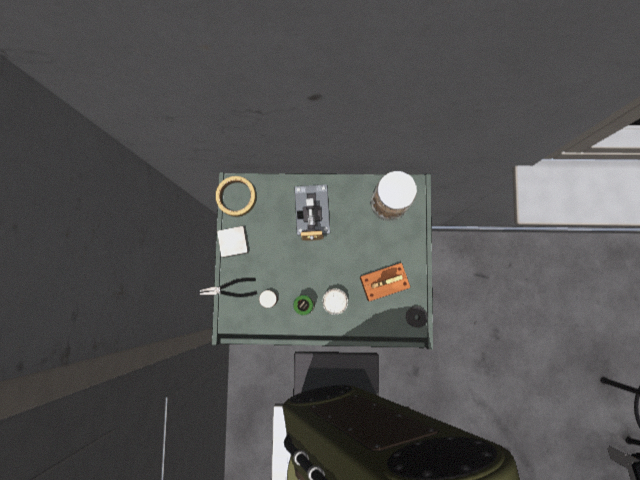

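The side view shows the rack near (262,322) with the tall template leaning toward (253,280), and the stand's foot near (367,260). In the top view the rack is at (385,281), the foot at (312,210) and the short template at (313,236). I'll enlarge both.

```bash
python3 - <<'E'
import cv2,numpy as np
s=cv2.imread("pics/side0.png");t=cv2.imread("pics/top0.png")
def c(im,x,y,w,h):return cv2.resize(im[y:y+h,x:x+w],(400,300),interpolation=cv2.INTER_CUBIC)
cv2.imwrite("pics/crops.png",np.vstack([np.hstack([c(t,350,250,80,60),c(t,275,180,80,60)]),np.hstack([c(s,205,270,120,90),c(s,310,195,100,75)])]))
E
```

```text
(no output)
```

View pics/crops.png

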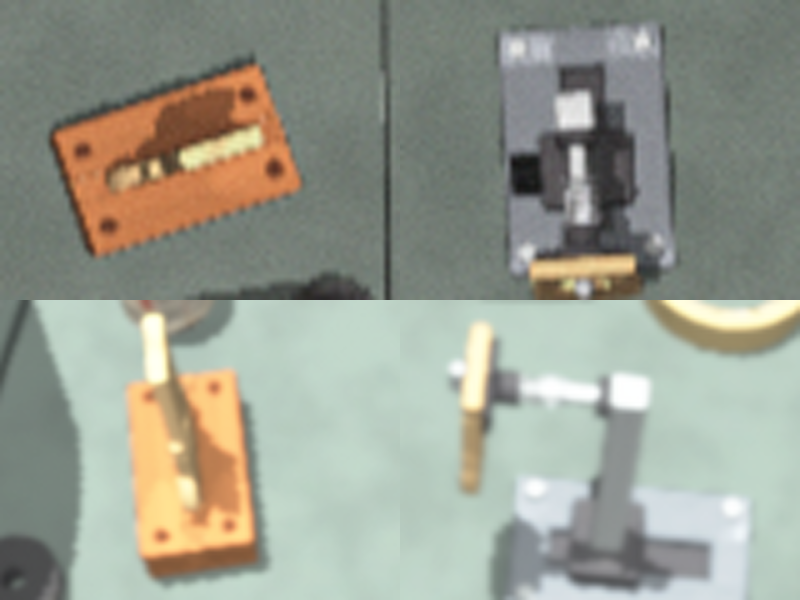

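```bash
cat > h.py <<'E'
import numpy as np,cv2
from station import ctrl
def ray(m,px):
    R=cv2.Rodrigues(m["rvec"])[0];t=np.ravel(m["tvec"]);d=cv2.undistortPoints(np.array([[px]],float),m["intrinsics"],None)[0,0]
    return -R.T@t, R.T@np.array([d[0],d[1],1])
def onz(m,px,z):
    c,d=ray(m,px);return c+d*(z-c[2])/d[2]
def proj(m,P):return cv2.projectPoints(np.array(P,float).reshape(-1,3),m["rvec"],m["tvec"],m["intrinsics"],None)[0][:,0]
E
python3 - <<'E'
from h import *
np.set_printoptions(precision=4,suppress=True)
t=ctrl.camera_model("top");s=ctrl.camera_model("side")
T=lambda x,y,z:onz(t,(350+x/5,250+y/5),z)
F=lambda x,y,z:onz(t,(275+x/5,180+y/5),z)
S1=lambda x,y,z:onz(s,(205+x*.3,270+y*.3),z)
S=lambda x,y,z:onz(s,(310+x/4,195+y/4),z)
def sh(n,P):
    P=np.array(P);print(n,P[:,:2].tolist().__repr__()[:0],P[:,:2].round(4).tolist(),"mid",P.mean(0),"sides",[np.linalg.norm(P[i]-P[i-1]).round(4) for i in range(len(P))])
    return P
r=sh("rack",[T(53,132,.04),T(255,63,.04),T(302,185,.04),T(97,255,.04)])
f=sh("foot",[F(100,32,.012),F(258,25,.012),F(275,265,.012),F(112,272,.012)])
e=lambda v:np.degrees(np.arctan2(v[1],v[0]))
print("rack long axis",e(r[0]-r[1]),e(r[3]-r[2]),"short",e(r[0]-r[3]),e(r[1]-r[2]))
print("foot x",e(f[0]-f[3]),e(f[1]-f[2]),"y",e(f[0]-f[1]),e(f[3]-f[2]))
sh("tmpl top",[T(180,160,.182),T(263,132,.182)])
sh("lip top/side",[F(183,287,.162),S(57,68,.162)])
sh("short top",[F(130,264,.166),F(236,258,.166)])
sh("side rack",[S1(128,383-300,.04),S1(234,370-300,.04),S1(255,548-300,.04),S1(142,560-300,.04)])
sh("side tmpl top",[S1(154,316-300,.182)])
sh("side foot",[S(118,183,.012),S(348,198,.012)])
E
```

```text
rack  [[0.4503, -0.0387], [0.4833, -0.1309], [0.4279, -0.1518], [0.3948, -0.0589]] mid [ 0.4391 -0.0951  0.04  ] sides [np.float64(0.0591), np.float64(0.0979), np.float64(0.0592), np.float64(0.0987)]
foot  [[0.6668, 0.1186], [0.6708, 0.0422], [0.5539, 0.0326], [0.5496, 0.1104]] mid [0.6103 0.076  0.012 ] sides [np.float64(0.1175), np.float64(0.0765), np.float64(0.1174), np.float64(0.0779)]
rack long axis 109.67440137325093 109.64633769367742 short 19.97236228414613 20.70189508896436
foot x 4.029624694123904 4.709934372840411 y 93.06072476094192 93.15902163618183
tmpl top  [[0.4334, -0.0792], [0.4449, -0.1119]] mid [ 0.4391 -0.0956  0.182 ] sides [np.float64(0.0347), np.float64(0.0347)]
lip top/side  [[0.5231, 0.0703], [0.5227, 0.0697]] mid [0.5229 0.07   0.162 ] sides [np.float64(0.0007), np.float64(0.0007)]
short top  [[0.5318, 0.092], [0.5348, 0.0486]] mid [0.5333 0.0703 0.166 ] sides [np.float64(0.0435), np.float64(0.0435)]
side rack  [[0.3948, -0.0583], [0.4509, -0.0399], [0.4853, -0.1368], [0.4287, -0.1539]] mid [ 0.4399 -0.0972  0.04  ] sides [np.float64(0.1014), np.float64(0.059), np.float64(0.1028), np.float64(0.0591)]
side tmpl top  [[0.4342, -0.0802]] mid [ 0.4342 -0.0802  0.182 ] sides [np.float64(0.0)]
side foot  [[0.5492, 0.1053], [0.6657, 0.118]] mid [0.6074 0.1117 0.012 ] sides [np.float64(0.1173), np.float64(0.1173)]
```

Measured positions, all consistent with the given sizes:
- **Rack:** (0.439, -0.0955), yaw 20°.
- **Stand:** foot mid at (0.610, 0.076), yaw about 4°.
- **Lip:** (0.523, 0.070), about 12 mm further out than nominal. Both views agree.

Next I lift and travel over to the rack.

Emit:
{"method": "jog_arm", "body": {
  "motion": [
    [0, 0, -0.03, 0, 0, 0, 1],
    [0, 0, -0.04, 0, 0, 0, 1],
    [0.01, -0.01, -0.03, 0, 0, 0, 1],
    [0.026, -0.022, 0, 0, 0, 0, 1],
    [0.026, -0.022, 0, 0, 0, 0, 1]
  ],
  "squeeze": 15
}}

```text
time_s: 0.6
ee_pos: [0.1918, -0.461, 0.27]
eef_rot: [3.141, -0.0, 0.268]
force: [-0.8, -0.2, -0.4]
grip_width: 0.0941
grip_force: 0.0
```

Emit:
{"method": "jog_arm", "body": {
  "motion": [
    [0.026, -0.022, 0, 0, 0, 0, 1],
    [0.026, -0.022, 0, 0, 0, 0, 1],
    [0.026, -0.022, 0, 0, 0, 0, 1],
    [0.026, -0.022, 0, 0, 0, 0, 1],
    [0.026, -0.022, 0, 0, 0, 0, 1]
  ]
}}

```text
time_s: 1.1
ee_pos: [0.2881, -0.3198, 0.2696]
eef_rot: [-3.141, 0.0, 0.269]
force: [-0.0, -0.5, 0.3]
grip_width: 0.0941
grip_force: 0.0
```

Emit:
{"method": "jog_arm", "body": {
  "motion": [
    [0.026, -0.022, 0, 0, 0, 0, 1],
    [0.026, -0.022, 0, 0, 0, 0, 1],
    [0.026, -0.022, 0, 0, 0, 0, 1],
    [0.026, -0.022, 0, 0, 0, 0, 1],
    [0.026, -0.022, 0, 0, 0, 0, 1]
  ]
}}

```text
time_s: 1.6
ee_pos: [0.3842, -0.1792, 0.2696]
eef_rot: [-3.141, 0.0, 0.269]
force: [-0.5, -0.0, -0.2]
grip_width: 0.0939
grip_force: 0.0
```

Emit:
{"method": "jog_arm", "body": {
  "motion": [
    [0.024, -0.022, 0, 0, 0, 0, 1],
    [0, 0, 0, 0, 0, -0.08, 1],
    [0, 0, 0, 0, 0, 0, 1]
  ]
}}

```text
time_s: 1.9
ee_pos: [0.4012, -0.1523, 0.2695]
eef_rot: [-3.141, 0.001, 0.352]
force: [-0.2, -0.5, 0.0]
grip_width: 0.0941
grip_force: 0.0
```

Emit:
{"method": "jog_arm", "body": {
  "motion": [
    [0.025, -0.02, 0, 0, 0, 0, 1],
    [0.03, -0.0202, 0, 0, 0, 0, 1],
    [0, 0, 0, 0, 0, 0, 1],
    [0, 0, 0, 0, 0, 0, 1]
  ]
}}

```text
time_s: 2.3
ee_pos: [0.4388, -0.0966, 0.2695]
eef_rot: [-3.141, 0.001, 0.348]
force: [0.5, -0.0, -0.5]
grip_width: 0.094
grip_force: 0.0
```

```bash
python3 - <<'E'
from h import *
o=ctrl.get_obs();m=ctrl.camera_model("wrist")
im=ctrl.camera("wrist")[:,:,::-1].copy();cv2.imwrite("pics/wrist1.png",im)
print(o["ee_pos"],o["eef_rot"])
a=np.radians(20.);c=np.array([.4391,-.0957]);X=np.array([np.cos(a),np.sin(a)]);Y=np.array([-np.sin(a),np.cos(a)])
P=[[*(c+i*.004*X+j*.017*Y),.182] for i in(-1,1) for j in(-1,1)]+[[*(c+i*.03*X+j*.05*Y),.04] for i in(-1,1) for j in(-1,1)]
for p in proj(m,P):
    print(p)
    if abs(p).max()<2000: cv2.drawMarker(im,tuple(int(v) for v in p.round()),(255,0,255),0,10,1)
cv2.imwrite("pics/wrist1m.png",im)
E
```

```text
[ 0.4388099 -0.0965812  0.269491 ] [-3.14134068e+00  6.20033389e-04  3.47876068e-01]
[338.76471897 237.21007211]
[297.22634629 237.26408535]
[338.88054346 227.6762257 ]
[297.06602758 227.7312303 ]
[360.23591457 228.87709337]
[276.68087412 228.98684238]
[361.59968987 178.30025338]
[275.11504045 178.42078764]
```

View pics/wrist1m.png

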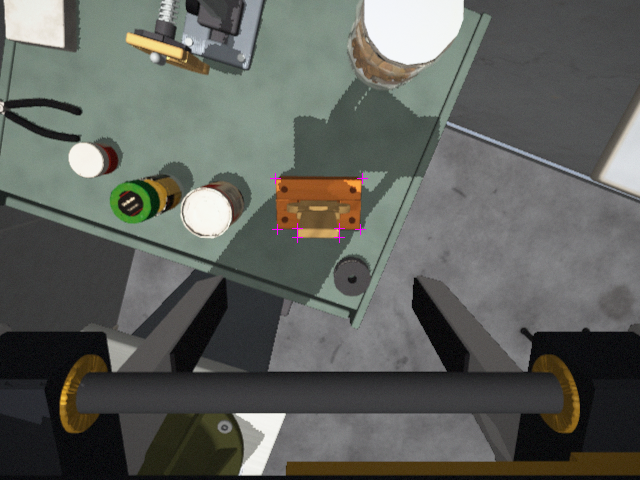

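The wrist picture shows the predicted rack corners (275–361, 178–229) and handle top (297–339, 228–237) on the real edges, so the pose is confirmed. Next I descend and grip.

Emit:
{"method": "jog_arm", "body": {
  "motion": [
    [0.0006, -0.0007, 0.04, 0, 0, 0, 1],
    [0, 0, 0.04, 0, 0, 0, 1],
    [0, 0, 0.035, 0, 0, 0, 1],
    [0, 0, 0.027, 0, 0, 0, 1],
    [0, 0, 0, 0, 0, 0, 1]
  ]
}}

```text
time_s: 2.85
ee_pos: [0.4372, -0.096, 0.1251]
eef_rot: [-3.138, 0.004, 0.347]
force: [-0.7, -0.5, 0.8]
grip_width: 0.0939
grip_force: 0.0
```

Emit:
{"method": "jog_arm", "body": {
  "motion": [
    [0, 0, 0, 0, 0, 0, -1],
    [0, 0, 0, 0, 0, 0, -1],
    [0, 0, 0, 0, 0, 0, -1],
    [0, 0, 0, 0, 0, 0, -1],
    [0, 0, 0, 0, 0, 0, -1]
  ],
  "squeeze": 25
}}

```text
time_s: 3.35
ee_pos: [0.4395, -0.0956, 0.1282]
eef_rot: [3.141, -0.001, 0.349]
force: [-0.1, -0.4, 1.0]
grip_width: 0.0576
grip_force: 0.0
```

Emit:
{"method": "jog_arm", "body": {
  "motion": [
    [0, 0, 0, 0, 0, 0, -1],
    [0, 0, 0, 0, 0, 0, -1],
    [0, 0, 0, 0, 0, 0, -1],
    [0, 0, 0, 0, 0, 0, -1],
    [0, 0, 0, 0, 0, 0, -1]
  ]
}}

```text
time_s: 3.85
ee_pos: [0.4393, -0.0955, 0.1277]
eef_rot: [-3.141, 0.0, 0.349]
force: [-0.7, 0.1, 1.2]
grip_width: 0.0335
grip_force: 25.0
```

Gripped: width 33.5 mm at 25 N. I raise the squeeze to 50 N so the template doesn't pivot in the pads, then draw it straight up.

Emit:
{"method": "jog_arm", "body": {
  "motion": [
    [0, 0, 0, 0, 0, 0, -1],
    [0, 0, 0, 0, 0, 0, -1],
    [0, 0, -0.012, 0, 0, 0, -1],
    [0, 0, -0.02, 0, 0, 0, -1],
    [0, 0, -0.02, 0, 0, 0, -1]
  ],
  "squeeze": 50
}}

```text
time_s: 4.35
ee_pos: [0.4392, -0.0955, 0.181]
eef_rot: [-3.141, 0.0, 0.349]
force: [-0.8, 0.0, -2.2]
grip_width: 0.0336
grip_force: 50.0
```

Emit:
{"method": "jog_arm", "body": {
  "motion": [
    [0, 0, -0.02, 0, 0, 0, -1],
    [0, 0, -0.02, 0, 0, 0, -1],
    [0, 0, -0.02, 0, 0, 0, -1],
    [0, 0, 0, 0, 0, 0, -1],
    [0, 0, 0, 0, 0, 0, -1]
  ]
}}

```text
time_s: 4.85
ee_pos: [0.4392, -0.0955, 0.2395]
eef_rot: [3.141, -0.0, 0.349]
force: [-0.5, -0.5, -2.7]
grip_width: 0.0333
grip_force: 50.0
```

Emit:
{"method": "jog_arm", "body": {
  "motion": [
    [0, 0, 0, 0, 0, 0.14, -1],
    [0, 0, 0, 0, 0, 0.139, -1],
    [0.011, -0.02, 0, 0, 0, 0, -1],
    [0.011, -0.03, 0, 0, 0, 0, -1],
    [0.011, -0.03, 0, 0, 0, 0, -1]
  ]
}}

```text
time_s: 5.35
ee_pos: [0.4664, -0.0126, 0.2385]
eef_rot: [-3.141, 0.002, 0.069]
force: [0.2, 0.1, -0.8]
grip_width: 0.033
grip_force: 50.0
```

Emit:
{"method": "jog_arm", "body": {
  "motion": [
    [0.011, -0.03, 0, 0, 0, 0, -1],
    [0.011, -0.03, 0, 0, 0, 0, -1],
    [0, -0.019, 0, 0, 0, 0, -1],
    [0, 0, 0, 0, 0, 0, -1],
    [0, 0, 0, 0, 0, 0, -1]
  ]
}}

```text
time_s: 5.85
ee_pos: [0.4827, 0.0667, 0.2389]
eef_rot: [3.141, 0.002, 0.071]
force: [0.1, -0.1, -1.2]
grip_width: 0.0333
grip_force: 50.0
```

Emit:
{"method": "jog_arm", "body": {
  "motion": [
    [0, 0, 0.015, 0, 0, 0, -1],
    [0, 0, 0.015, 0, 0, 0, -1],
    [0, 0, 0.009, 0, 0, 0, -1],
    [0, 0, 0, 0, 0, 0, -1],
    [0, 0, 0, 0, 0, 0, -1]
  ]
}}

```text
time_s: 6.35
ee_pos: [0.4832, 0.0665, 0.2012]
eef_rot: [3.142, -0.0, 0.069]
force: [0.9, 0.1, -1.8]
grip_width: 0.0335
grip_force: 50.0
```

```bash
python3 - <<'E'
from h import *
o=ctrl.get_obs();print(o["ee_pos"],o["eef_rot"],o["force"])
s=ctrl.camera("side")[:,:,::-1];t=ctrl.camera("top")[:,:,::-1];m=ctrl.camera_model("wrist");w=ctrl.camera("wrist")[:,:,::-1]
for n,i in zip("stw",(s,t,w)):cv2.imwrite(f"pics/{n}2.png",i)
c=lambda im,x,y,w,h,W,H:cv2.resize(im[y:y+h,x:x+w],(W,H),interpolation=cv2.INTER_CUBIC)
cv2.imwrite("pics/hook2.png",np.hstack([c(s,280,180,100,150,400,600),np.vstack([c(t,275,180,80,60,400,300),c(w,0,0,640,480,400,300)])]))
E
```

```text
[0.48322252 0.06648919 0.20115246] [ 3.14156532e+00 -2.87780512e-04  6.92287306e-02] [ 0.86342379  0.12034133 -1.80171537]
```

View pics/hook2.png

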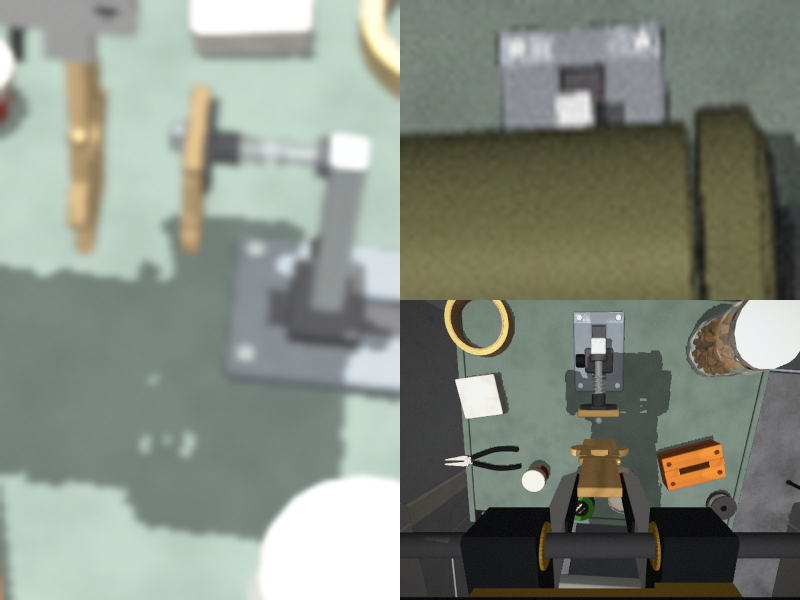

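Here the template hangs free in front of the hook: template at about (85,150), lip at about (180,133) in the side crop. It is centred on the lip in the wrist view, with the lip at about (317,192) full-res. I compute the lateral offset and the height.

```bash
python3 - <<'E'
from h import *
m=ctrl.camera_model("wrist");o=ctrl.get_obs();a=.069
X=np.array([np.cos(a),np.sin(a)]);Y=np.array([-X[1],X[0]])
p=onz(m,(317,192),.164)[:2];d=p-o["ee_pos"][:2];print("lip",p,"rel x,y",d@X,d@Y, "side-lip rel",(np.array([.523,.070])-o["ee_pos"][:2])@np.c_[X,Y])
f=np.array([.610,.076])-o["ee_pos"][:2];print("foot rel",f@X,f@Y)
# predicted eye/bottom in wrist & side images
e=o["ee_pos"][:2]
s=ctrl.camera_model("side")
for n,q in {"top":.2012-.0317+.086,"earbot?":.1695-.026,"bottom":.1695-.086}.items():print(n,proj(m,[*e,q]),(proj(s,[*e,q])[0]-[280,180])*4)
w=cv2.imread("pics/w2.png");cv2.imwrite("pics/w2c.png",cv2.resize(w[150:330,240:400],(640,720)[:2] if 0 else (533,600),interpolation=cv2.INTER_CUBIC))
E
```

```text
lip [0.52364285 0.07049586] rel x,y 0.04043630565942692 0.0009257914139018085 side-lip rel [0.03976079 0.00047544]
foot rel 0.1269674444375602 0.0004629220948916636
top [[317.93323681 306.77022329]] [ 78.79503796 -14.29010363]
earbot? [[318.47303861 242.92241422]] [ 88.32069344 143.28458613]
bottom [[318.62077257 225.44842708]] [ 92.56668745 213.52239712]
```

View pics/w2c.png

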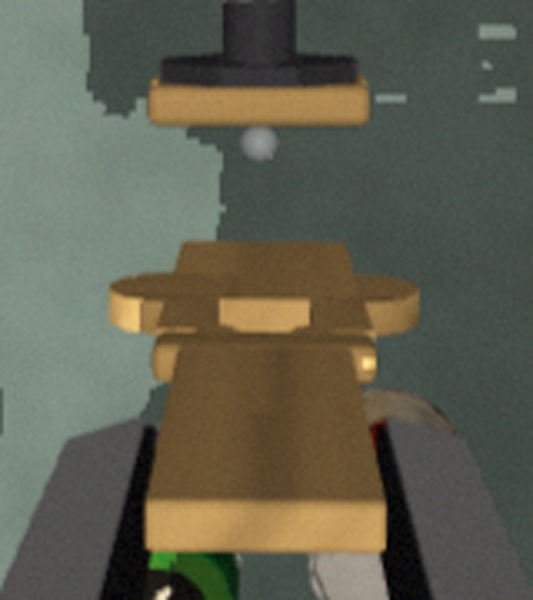

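The enlarged crop shows the lip at crop (260,143), i.e. column 318, and the hole centre at crop (263,313), i.e. column 319. They are aligned to under 1 mm, with the lip about 40 mm ahead. I advance to just short of the lip, then creep.

Emit:
{"method": "jog_arm", "body": {
  "motion": [
    [0.009, -0.0005, 0.0008, 0, 0, 0, -1],
    [0.009, 0, 0, 0, 0, 0, -1],
    [0.006, 0, 0, 0, 0, 0, -1],
    [0.004, 0, 0, 0, 0, 0, -1],
    [0, 0, 0, 0, 0, 0, -1]
  ]
}}

```text
time_s: 7.0
ee_pos: [0.5114, 0.0694, 0.1997]
eef_rot: [-3.142, 0.0, 0.07]
force: [0.4, 0.1, -1.1]
grip_width: 0.0333
grip_force: 50.0
```

Emit:
{"method": "jog_arm", "body": {
  "motion": [
    [0.002, 0, 0, 0, 0, 0, -1],
    [0.002, 0, 0, 0, 0, 0, -1],
    [0.001, 0, 0, 0, 0, 0, -1],
    [0.001, 0, 0, 0, 0, 0, -1],
    [0, 0, 0, 0, 0, 0, -1]
  ]
}}

```text
time_s: 7.5
ee_pos: [0.517, 0.0698, 0.2]
eef_rot: [3.142, -0.0, 0.07]
force: [1.3, -0.3, -1.3]
grip_width: 0.0332
grip_force: 50.0
```

Emit:
{"method": "jog_arm", "body": {
  "motion": [
    [0.001, 0, 0, 0, 0, 0, -1],
    [0.001, 0, 0, 0, 0, 0, -1],
    [0.001, 0, 0, 0, 0, 0, -1],
    [0, 0, 0, 0, 0, 0, -1],
    [0, 0, 0, 0, 0, 0, -1]
  ]
}}

```text
time_s: 8.0
ee_pos: [0.52, 0.07, 0.1999]
eef_rot: [-3.142, 0.0, 0.07]
force: [0.0, -0.3, -1.6]
grip_width: 0.0331
grip_force: 50.0
```

Emit:
{"method": "jog_arm", "body": {
  "motion": [
    [0.001, 0, 0, 0, 0, 0, -1],
    [0.001, 0, 0, 0, 0, 0, -1],
    [0, 0, 0, 0, 0, 0, -1]
  ]
}}

```text
time_s: 8.3
ee_pos: [0.5221, 0.0701, 0.1999]
eef_rot: [3.142, -0.0, 0.07]
force: [-0.6, 1.5, -2.0]
grip_width: 0.0333
grip_force: 50.0
```

Emit:
{"method": "jog_arm", "body": {
  "motion": [
    [0.001, 0, 0, 0, 0, 0, -1],
    [0.001, 0, 0, 0, 0, 0, -1],
    [0, 0, 0, 0, 0, 0, -1]
  ]
}}

```text
time_s: 8.6
ee_pos: [0.5239, 0.0703, 0.1999]
eef_rot: [-3.142, 0.0, 0.07]
force: [-0.7, 0.1, 0.1]
grip_width: 0.033
grip_force: 50.0
```

Emit:
{"method": "jog_arm", "body": {
  "motion": [
    [0.001, 0, 0, 0, 0, 0, -1],
    [0.001, 0, 0, 0, 0, 0, -1],
    [0, 0, 0, 0, 0, 0, -1]
  ]
}}

```text
time_s: 8.9
ee_pos: [0.5258, 0.0704, 0.1999]
eef_rot: [-3.142, 0.001, 0.07]
force: [-3.1, 0.1, -0.5]
grip_width: 0.0334
grip_force: 50.0
```

Emit:
{"method": "jog_arm", "body": {
  "motion": [
    [0.001, 0, 0, 0, 0, 0, -1],
    [0.001, 0, 0, 0, 0, 0, -1],
    [0, 0, 0, 0, 0, 0, -1]
  ]
}}

```text
time_s: 9.2
ee_pos: [0.5279, 0.0706, 0.1999]
eef_rot: [-3.142, 0.0, 0.07]
force: [-3.4, -0.3, 1.0]
grip_width: 0.0333
grip_force: 50.0
```

Emit:
{"method": "jog_arm", "body": {
  "motion": [
    [0.001, 0, 0, 0, 0, 0, -1],
    [0.001, 0, 0, 0, 0, 0, -1],
    [0, 0, 0, 0, 0, 0, -1],
    [0, 0, 0, 0, 0, 0, -1]
  ]
}}

```text
time_s: 9.6
ee_pos: [0.5299, 0.0707, 0.1999]
eef_rot: [-3.142, 0.0, 0.07]
force: [-3.5, -0.2, 0.7]
grip_width: 0.0333
grip_force: 50.0
```

```bash
python3 - <<'E'
from h import *
F=[];M=[]
for i in range(6):
    s=ctrl.camera("side")[:,:,::-1];o=ctrl.get_obs();F.append(o["force"]);M.append(o["moment"])
print(np.mean(F,0),np.std(F,0),np.mean(M,0),o["ee_pos"],o["time_s"])
w=ctrl.camera("wrist")[:,:,::-1];m=ctrl.camera_model("wrist")
cv2.imwrite("pics/w3.png",w)
c=lambda im,x,y,w,h,W,H:cv2.resize(im[y:y+h,x:x+w],(W,H),interpolation=cv2.INTER_CUBIC)
cv2.imwrite("pics/press.png",np.hstack([c(s,310,190,60,90,400,600),c(w,260,130,120,180,400,600)]))
E
```

```text
[-3.68472932  0.3836563   0.33950679] [0.40915804 0.3478564  0.39909825] [0.03841822 0.98586921 0.04718432] [0.52991097 0.0706768  0.19993501] 9.9
```

View pics/press.png

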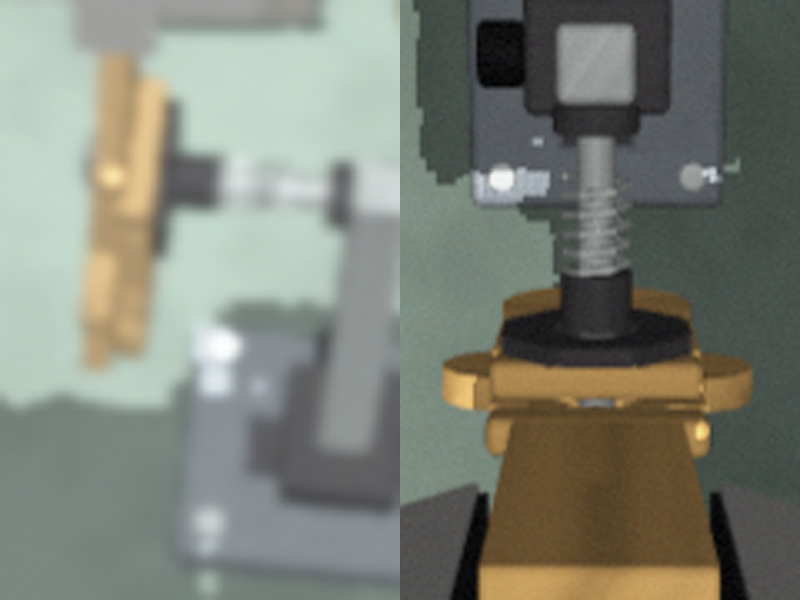

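Left crop: the tall template is pressed flat on the short one, with the lip tip just visible at (92,165). Right crop: the hole is over the lip and all is square. I check the keeper travel from the wrist views before and after.

```bash
python3 - <<'E'
from h import *
m=ctrl.camera_model("wrist");a=.07;X=np.array([np.cos(a),np.sin(a)])
sh=np.array([.48322,.06649])-np.array([.52991,.07068])
for n,r2,r3 in(("front",187.5,250.6),("back",174.5,238.8)):
    p2=onz(m,(318,r2),.166)[:2]+sh;p3=onz(m,(318,r3),.166)[:2]
    print(n,(p2)@X,(p3)@X,(p3-p2)@X)
print("lip",np.array([.5233,.0702])@X,"tool",ctrl.get_obs()["ee_pos"][:2]@X)
E
```

```text
front 0.5304883595614356 0.5345868650522894 0.00409850549085366
back 0.5388529643215422 0.5428708651205254 0.004017900798983279
lip 0.526928426315636 tool 0.5335760327514676
```

Emit:
{"method": "jog_arm", "body": {
  "motion": [
    [0.001, 0, 0, 0, 0, 0, -1],
    [0.001, 0, 0, 0, 0, 0, -1],
    [0, 0, 0, 0, 0, 0, -1],
    [0, 0, 0, 0, 0, 0, -1]
  ]
}}

```text
time_s: 10.35
ee_pos: [0.532, 0.0708, 0.1999]
eef_rot: [-3.142, 0.0, 0.07]
force: [-3.8, 1.3, 0.4]
grip_width: 0.0333
grip_force: 50.0
```

```bash
cat > k.py <<'E'
from h import *
F=[]
for i in range(6):
    w=ctrl.camera("wrist")[:,:,::-1];o=ctrl.get_obs();F.append(o["force"])
print("F",np.mean(F,0),o["ee_pos"],o["time_s"])
m=ctrl.camera_model("wrist");cv2.imwrite("pics/w4.png",w)
ee2=np.array([.48322,.06649,.20115]);a=.07;X=np.array([np.cos(a),np.sin(a)])
def edge(im,lo,hi,c0,c1):  # black flange -> yellow top: max rise of (R-B)
    p=(im[:,c0:c1,2].astype(float)-im[:,c0:c1,0]).mean(1);p=cv2.GaussianBlur(p.reshape(-1,1),(1,5),0).ravel();g=np.diff(p)
    i=lo+np.argmax(g[lo:hi]);d=(g[i-1]-g[i+1])/(2*(g[i-1]-2*g[i]+g[i+1]));return i+.5+d
def X_of(im,ee,lo,hi):
    d=ee-o["ee_pos"];out=[]
    for c in((295,305),(330,340)):
        r=edge(im,lo,hi,*c);q=onz(m,(np.mean(c),r),.166-d[2]);out.append(((q+d)[:2]@X,r))
    return out
A=X_of(cv2.imread("pics/w2.png"),ee2,165,182);print("start",A)
B=X_of(cv2.imread("pics/w3.png"),np.array([.52991,.07068,.19993]),228,246);print("w3",B)
C=X_of(w,o["ee_pos"],228,246);print("now",C)
f=lambda Q:np.mean([q[0] for q in Q])
print("keeper travel mm",1e3*(f(B)-f(A)),1e3*(f(C)-f(A)))
E
python3 k.py
```

```text
F [-3.7748854  -0.16401053  0.32940469] [0.53190814 0.07080447 0.19992701] 10.65
start [(np.float64(0.5380808095845748), np.float64(175.54971319311665)), (np.float64(0.5380798889323293), np.float64(175.53691275167785))]
w3 [(np.float64(0.5429788451610633), np.float64(238.65276828434725)), (np.float64(0.5426160304159072), np.float64(239.1614243323442))]
now [(np.float64(0.544813834899941), np.float64(238.8936877076412)), (np.float64(0.5444649454481195), np.float64(239.38219895287958))]
keeper travel mm 4.717088530033164 6.55904091557824
```

Keeper travel is about 6.6 mm from the image and about 6.9 mm from the force, so they agree. I push 3.5 mm more.

Emit:
{"method": "jog_arm", "body": {
  "motion": [
    [0.001, 0, 0, 0, 0, 0, -1],
    [0.001, 0, 0, 0, 0, 0, -1],
    [0.001, 0, 0, 0, 0, 0, -1],
    [0.0005, 0, 0, 0, 0, 0, -1],
    [0, 0, 0, 0, 0, 0, -1]
  ]
}}

```text
time_s: 11.15
ee_pos: [0.5355, 0.0711, 0.1999]
eef_rot: [-3.142, 0.0, 0.07]
force: [-4.8, 0.1, 1.0]
grip_width: 0.0336
grip_force: 50.0
```

```bash
python3 k.py | grep -v start
```

```text
F [-4.81909611  0.01705133  1.31502881] [0.53538145 0.07106057 0.19994011] 11.45
w3 [(np.float64(0.5429901591752762), np.float64(238.65276828434725)), (np.float64(0.54262733594772), np.float64(239.1614243323442))]
now [(np.float64(0.5479305457664874), np.float64(239.4304461942257)), (np.float64(0.5476166732119566), np.float64(239.8683440608543))]
keeper travel mm 4.718843864034872 9.683705791758923
```

Emit:
{"method": "jog_arm", "body": {
  "motion": [
    [0, 0, 0.001, 0, 0, 0, -1],
    [0, 0, 0.001, 0, 0, 0, -1],
    [0, 0, 0.001, 0, 0, 0, -1],
    [0, 0, 0, 0, 0, 0, -1]
  ]
}}

```text
time_s: 11.85
ee_pos: [0.5353, 0.071, 0.1967]
eef_rot: [3.142, 0.0, 0.07]
force: [-4.8, 0.2, 0.6]
grip_width: 0.0336
grip_force: 50.0
```

Emit:
{"method": "jog_arm", "body": {
  "motion": [
    [0, 0, 0.001, 0, 0, 0, -1],
    [0, 0, 0.001, 0, 0, 0, -1],
    [0, 0, 0.001, 0, 0, 0, -1],
    [0, 0, 0, 0, 0, 0, -1]
  ]
}}

```text
time_s: 12.25
ee_pos: [0.5353, 0.0711, 0.1938]
eef_rot: [-3.142, 0.0, 0.07]
force: [-5.2, -0.2, 1.4]
grip_width: 0.0332
grip_force: 50.0
```

The roof is already below the lip top with low force, so it is behind the lip. I keep lowering.

Emit:
{"method": "jog_arm", "body": {
  "motion": [
    [0, 0, 0.001, 0, 0, 0, -1],
    [0, 0, 0.001, 0, 0, 0, -1],
    [0, 0, 0.001, 0, 0, 0, -1],
    [0, 0, 0, 0, 0, 0, -1]
  ]
}}

```text
time_s: 12.65
ee_pos: [0.5353, 0.0711, 0.1908]
eef_rot: [3.142, 0.0, 0.07]
force: [-5.5, 0.5, 0.3]
grip_width: 0.0332
grip_force: 50.0
```

Emit:
{"method": "jog_arm", "body": {
  "motion": [
    [0, 0, 0.001, 0, 0, 0, -1],
    [0, 0, 0.001, 0, 0, 0, -1],
    [0, 0, 0.001, 0, 0, 0, -1],
    [0, 0, 0, 0, 0, 0, -1]
  ]
}}

```text
time_s: 13.05
ee_pos: [0.5353, 0.0711, 0.1878]
eef_rot: [-3.142, 0.0, 0.07]
force: [-6.1, 0.6, 1.7]
grip_width: 0.033
grip_force: 50.0
```

Emit:
{"method": "jog_arm", "body": {
  "motion": [
    [0, 0, 0.001, 0, 0, 0, -1],
    [0, 0, 0.0005, 0, 0, 0, -1],
    [0, 0, 0, 0, 0, 0, -1]
  ]
}}

```text
time_s: 13.35
ee_pos: [0.5353, 0.071, 0.1864]
eef_rot: [3.142, 0.0, 0.07]
force: [-5.6, 0.1, 1.5]
grip_width: 0.0336
grip_force: 50.0
```

Emit:
{"method": "jog_arm", "body": {
  "motion": [
    [0, 0, 0.0005, 0, 0, 0, -1],
    [0, 0, 0.0005, 0, 0, 0, -1],
    [0, 0, 0, 0, 0, 0, -1]
  ]
}}

```text
time_s: 13.65
ee_pos: [0.5354, 0.0711, 0.1856]
eef_rot: [3.142, -0.0, 0.07]
force: [-6.0, 0.7, 3.1]
grip_width: 0.0334
grip_force: 50.0
```

Emit:
{"method": "jog_arm", "body": {
  "motion": [
    [0, 0, 0.0005, 0, 0, 0, -1],
    [0, 0, 0, 0, 0, 0, -1],
    [0, 0, 0, 0, 0, 0, -1]
  ]
}}

```text
time_s: 13.95
ee_pos: [0.5356, 0.0711, 0.1855]
eef_rot: [3.142, -0.001, 0.07]
force: [-6.0, -0.1, 6.2]
grip_width: 0.0334
grip_force: 50.0
```

The template is on the bar: z stalls at 0.1855 as predicted and Fz rises by about 5 N. I ease back toward the lip while still holding, then check.

Emit:
{"method": "jog_arm", "body": {
  "motion": [
    [-0.0005, 0, 0, 0, 0, 0, -1],
    [-0.0005, 0, 0, 0, 0, 0, -1],
    [-0.0005, 0, 0, 0, 0, 0, -1],
    [0, 0, 0, 0, 0, 0, -1],
    [0, 0, 0, 0, 0, 0, -1]
  ]
}}

```text
time_s: 14.45
ee_pos: [0.5344, 0.071, 0.1854]
eef_rot: [3.142, -0.002, 0.07]
force: [-2.8, 0.0, 4.3]
grip_width: 0.0335
grip_force: 50.0
```

```bash
python3 k.py | grep -v start; python3 - <<'E'
from h import *
s=ctrl.camera("side")[:,:,::-1];w=cv2.imread("pics/w4.png")
c=lambda im,x,y,w,h,W,H:cv2.resize(im[y:y+h,x:x+w],(W,H),interpolation=cv2.INTER_CUBIC)
cv2.imwrite("pics/hung.png",np.hstack([c(s,310,190,60,90,400,600),c(w,260,130,120,180,400,600)]))
E
```

```text
F [-3.23296837  0.27263931  5.33522656] [0.53438917 0.07098499 0.18541575] 14.75
w3 [(np.float64(0.5430245177159881), np.float64(238.65276828434725)), (np.float64(0.5426617192402654), np.float64(239.1614243323442))]
now [(np.float64(0.5480014930565861), np.float64(243.58413307741523)), (np.float64(0.5477382755312198), np.float64(243.97065868263473))]
keeper travel mm 4.718256432237666 9.745022248013768
```

View pics/hung.png

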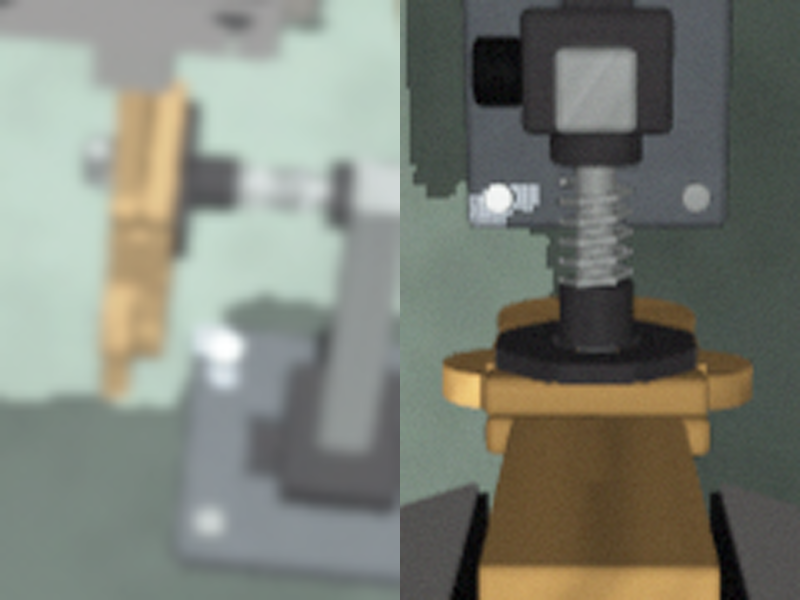

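The side crop shows the lip tip at (97,160), clear in front of the tall template, which is down on the bar with the short one behind it. Now I release.

Emit:
{"method": "jog_arm", "body": {
  "motion": [
    [-0.0005, 0, 0, 0, 0, 0, -1],
    [-0.0005, 0, 0, 0, 0, 0, -1],
    [0, 0, 0, 0, 0, 0, -0.2],
    [0, 0, 0, 0, 0, 0, -0.1],
    [0, 0, 0, 0, 0, 0, 0.2]
  ]
}}

```text
time_s: 15.3
ee_pos: [0.533, 0.0709, 0.1847]
eef_rot: [3.142, 0.0, 0.07]
force: [-0.2, -0.3, 1.2]
grip_width: 0.0474
grip_force: 0.0
```

Emit:
{"method": "jog_arm", "body": {
  "motion": [
    [0, 0, 0, 0, 0, 0, 0.5],
    [0, 0, 0, 0, 0, 0, 0.5],
    [0, 0, 0, 0, 0, 0, 0.5],
    [0, 0, 0, 0, 0, 0, 0.5]
  ]
}}

```text
time_s: 15.7
ee_pos: [0.5329, 0.0709, 0.1849]
eef_rot: [3.142, -0.0, 0.07]
force: [0.1, 0.4, 0.1]
grip_width: 0.0703
grip_force: 0.0
```

Free. I retreat straight up and take a last look.

Emit:
{"method": "jog_arm", "body": {
  "motion": [
    [0, 0, -0.01, 0, 0, 0, 0.5],
    [0, 0, -0.02, 0, 0, 0, 0.5],
    [0, 0, -0.03, 0, 0, 0, 0.5],
    [0, 0, -0.03, 0, 0, 0, 0.5],
    [0, 0, 0, 0, 0, 0, 0.5]
  ]
}}

```text
time_s: 16.2
ee_pos: [0.5341, 0.071, 0.2797]
eef_rot: [3.142, -0.007, 0.07]
force: [-0.3, 0.2, -0.5]
grip_width: 0.0703
grip_force: 0.0
```

```bash
python3 - <<'E'
from h import *
o=ctrl.get_obs();print(o["ee_pos"],o["force"])
s=ctrl.camera("side")[:,:,::-1];m=ctrl.camera_model("wrist");w=ctrl.camera("wrist")[:,:,::-1];cv2.imwrite("pics/w5.png",w)
c=lambda im,x,y,w,h,W,H:cv2.resize(im[y:y+h,x:x+w],(W,H),interpolation=cv2.INTER_CUBIC)
cv2.imwrite("pics/final.png",np.hstack([c(s,310,180,60,90,400,600),c(w,260,100,120,180,400,600)]))
E
```

```text
[0.53409797 0.07095908 0.27974251] [-0.33824713  0.2216964  -0.52207924]
```

View pics/final.png

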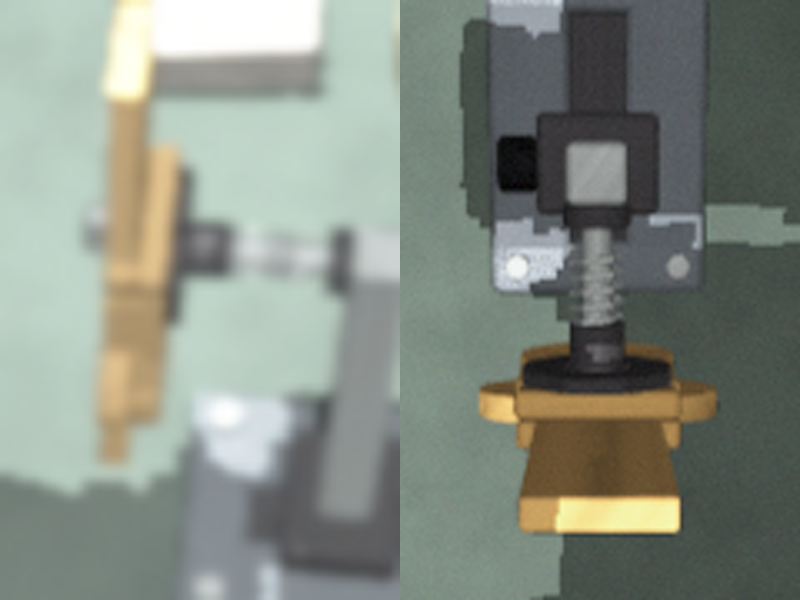

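The tall template hangs square and upright against the lip at (95,228), with the short one clamped behind it and the gripper clear. I move up a little more to be safe, then hand in.

Emit:
{"method": "jog_arm", "body": {
  "motion": [
    [0, 0, -0.02, 0, 0, 0, 0.5],
    [0, 0, 0, 0, 0, 0, 0.5],
    [0, 0, 0, 0, 0, 0, 0.5],
    [0, 0, 0, 0, 0, 0, 0.5],
    [0, 0, 0, 0, 0, 0, 0.5]
  ]
}}

```text
time_s: 16.8
ee_pos: [0.5327, 0.0709, 0.294]
eef_rot: [-3.142, 0.001, 0.07]
force: [-0.1, 0.6, -0.3]
grip_width: 0.0707
grip_force: 0.0
```

```bash
python3 -c "
from station import ctrl
print(ctrl.hand_in())"
```

```text
the job is handed in; nothing more can be done
None
```

The tall template hangs on the hook in front of the short one, down on the bar and clamped against the lip in the last picture; the job was handed in at about 17 s, and the hand-in returned no verdict.

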